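# Shut and lock the bench socket box, and bring back its key

### The arm

A 6-joint arm with a two-finger parallel gripper is mounted at the origin on the work surface. World frame = base frame: x ahead of the robot, y to its left, z up, the work surface at z = 0. Lengths are in m, angles in rad, forces in N, time in s.
With the tool pointing down it reaches from about 0.3 to 0.775 m from the base axis. Payload 14.6 kg.
Tool frame: the origin (TCP) lies midway between the tips of the shut fingers; the grasp point (between the pads) lies r.tcp_to_grasp behind it (r.tcp_to_grasp is the distance from the TCP to the grasp point, in m); z points along the fingers, y is the direction in which the jaws open and shut (so a half turn about z gives the same grasp; the last joint's range is limited). The gripper opens to 85 mm and grips with 20 to 120 N. Pads are 22 mm wide; open, the fingers measure 114 mm over their backs; the gripper's body (76 mm by 85 mm) begins 54 mm behind the grasp point. The pads swing forward as they close: fully open they stand 13 mm farther back than shut.
Start: joints at [-1.359, 0.3, 1.521, -0, 1.321, -0.067], TCP at [0.151, -0.529, 0.231] pointing down, gripper open.
Joint ranges: [-3.03, 3.03], [-0.79, 2.21], [0.23, 2.52], [-1.04, 4.18], [0, 3.07], [-2.55, 2.55]. Speed limits (rad/s): [2.22, 2.22, 2.57, 3.14, 3.14, 3.14].

### API

Orientations are given as a 3x3 rotation matrix whose columns are the frame's x, y, z axes.
In Python, from station import readout, imaging, ticket, r gives the robot as it stands.
- The arm moves only by the tool play_rows, never from a script. Its argument "series" is a list of rows, each a list of 5 numbers: the opening, from 0 (shut) to 1 (fully open), then the shift along the tool's x, y, z in mm, then the turn about the tool's z in degrees. In form: [[gripper, dx, dy, dz, spin], ...]. A call has exactly 5 rows; each row is the pose to reach, as a shift and turn from the pose commanded when the call began, along the tool's axes at that moment; what a row does not reach only later rows make up. A row lasts 1/8 s, in which the tool goes at most 62.5 mm and 10.7 degrees, less where a joint would pass 70% of its speed; a pose out of reach is approached as far as the arm can. A call with a gripper value outside its range is refused whole. The fingers move at their own pace and stop on an object; "squeeze" is the grip in N (left out, the last holds). Time passes only in rows, so rows that repeat a pose let the fingers close, or fill a call up. It gives the time, the measured TCP pose, the force and the opening at its end, in the units of the state.
- readout.observe(): the state, without advancing time (a new reading comes with each control period).
- imaging.capture(name): name is "side" or "top" or "wrist"; returns (picture, depth): 420x560x3 uint8, blue, green, red; 420x560 float32, m along the optical axis (not along the pixel's ray), 0 where there is no reading.
- imaging.calibration(name): a dict with "vertical_fov" (degrees; the focal length in pixels is half the picture's height over the tangent of half this angle, whatever the lens; pixels are square), "cx", "cy" (the principal point, pixels), "rvec" (rotation vector, rad) and "tvec" (3), from world to camera coordinates, as OpenCV has them; the wrist camera has in their place "mount" (4x4, takes a point from camera to tool coordinates, whose origin is the TCP and whose axes are the flange's). Camera axes: x right, y down, z forward; pixel columns grow to the right and rows downward; lengths in m; the calibration is good to about 2 mm. A picture is of the moment at which its call begins: read the wrist's pose just before it. calibration takes no time and is no camera call.
- ticket.close_job(): hands the job in, once; it reports no verdict.
The state is a dict: "clock": time; "q": joint angles; "qd": joint speeds; "joint_torque": joint torques, N m; "ee_pos": TCP position; "tool_rot": TCP orientation; "contact_force": force on the tool from outside, world axes, zero at the start; "torque": the same for the moment, N m; "gripper_width": finger opening in m.
Only numpy, scipy, OpenCV 4.12 (cv2) and the standard library are available. Lean on these libraries where they do the work, as an engineer would, in place of code of your own. Each camera call takes 0.05 s, during which the arm holds its last target. There are 200 camera calls.

### The job

Lock up the socket box on the lab bench: turn its key to swing the cam out of the opening, hook one long edge of the loose steel cover under the lip at the foot of the sloping front while its other edge is still raised, and pivot it down until it lies flat on its seat. Then turn the key back to lock the cover, draw the key out and lay it in the shallow tray. Leave the beakers, the mortar and the dish standing where they are.

Things in the scene. Friction and masses are not known exactly. Their poses are not given: they have to be found in the camera images.
- box: Grey sheet-steel socket box with a desk-like sloping front, fixed to the bench, 195 mm deep, 220 wide, about 140 high. Origin: on the bench, under its middle; its x points from the low front (towards the robot) to the high back, z up. The front slopes 25 degrees from level: it looks up and towards the robot.
- sill: Sloping front of the box. Origin: middle of the foot of the seat that takes the cover; x up the slope, y level to the left, z square out of it (25 degrees from vertical). The seat, a frame in the plane z = 0 round a recess with two sockets, is 192 mm wide between 13 mm high cheeks and runs from x = -1 to 138 mm. A cover that is home has its origin near (64 to 72, 0, 0) mm here.
- lip (a point): Middle of the lip of the channel at the foot of the seat: its upper free edge, at x = 8, z = 15 mm of sill. The lip overhangs the seat from the channel's stop wall (x = -1) to x = 8 mm; its underside is 12 mm above the seat, so a 5 mm cover goes under it raised by up to about 20 degrees.
- keyhole (a point): Middle of the keyhole, at x = 165, z = 22 mm of sill, on the face of the header (x = 138 to 195 mm, 22 mm proud of the seat, as wide as the box). The lock's axis is sill's z through it. The hole is round with a notch up-slope; the key's nib passes only there, at home.
- lock (a joint): Angle of the lock (rad): 0 = home, locked: the only place where the key comes out; the cam bars the seat. Stops at 0 (start) and 1.52. Grows anticlockwise seen from outside (about +z of sill); stays where left; about 0.08 N m to turn. Play: the lock lags the key by up to 0.2 rad. From 1.15 the cam is inside the header.
- cam_tip (a point): Middle of the free end of the lock's steel cam, 49 mm from the lock's axis and 12 mm under the keyhole's face. The cam is 14 mm wide and 8 to 12 mm above the seat; at lock 0 it points down the slope and reaches 22 mm out of the header over the seat.
- key: Key, 80 mm, about 50 g, starts in the lock at home. Origin: on its axis at the collar's underside, which rests on the header's face; z from tip to bow, x to its nib's side (up-slope at home). Black bow: flat block 36 mm (x) by 10 mm (y), z = 6 to 46 mm. Barrel 10 mm across, down to z = -34; the nib (z = -20 to -8) stands out to x = 11. Pull it 40 mm or more along the lock's axis to clear the hole.
- key_bow (a point): Middle of the key's bow, 26 mm along z from its origin: where to grip, across the 10 mm thickness.
- cover: Loose flat steel cover, 130 mm (x) by 180 mm (y), 5 mm thick, 0.55 to 0.9 kg, lying flat on the bench with its handle up. Origin: middle of its underside, z up out of the handle side. The same either way round: either long edge may go under the lip.
- cover_handle (a point): Middle of the cover's handle bar, 37 mm above its underside: a flat-sided bar 12 mm wide (x), 10 mm high, 112 mm long (along y), on two posts 98 mm apart; 27 mm of free height beneath it.
- cover_edge_a (a point): Middle of one long edge of the cover (its x = +65 mm, underside).
- cover_edge_b (a point): Middle of the other long edge of the cover (its x = -65 mm, underside).
- tray: Shallow white open tray, fixed, 125 mm (x) by 185 mm (y), walls 22 mm high and 4 mm thick. Origin: middle of its underside. The cover and the tray lie one on each side of the box; which is where changes.
- beaker: Glass beaker, 72 mm across, 95 high; bystander. Origin: middle of its foot.
- beaker_small: Small glass beaker, 52 mm across, 60 high; bystander. Origin: middle of its foot.
- mortar: White porcelain mortar, 100 mm across, 62 high; bystander. Origin: middle of its foot.
- dish: White porcelain evaporating dish, 84 mm across, 30 high; bystander. Origin: middle of its foot.

How it is judged:
By the outcome, as a careful person would: the job done as asked, in the order asked, and still so for the second after the job is handed in, with the robot touching nothing.
It also fails if it takes over 72 s, if anything falls off the work surface, if the arm or the gripper's body presses on something with over 40 N, if the wrist force passes 120 N, or if a joint passes its speed limit or range.

## Working session

There is one attempt and no reset: what is moved stays moved. The work goes in short steps, Python scripts to look and compute and a tool call to move; the robot and the scene stay as the last step left them, time stands still between calls to the robot, and variables do not carry over. Pictures are saved under pics/ and viewed, about 8 in all and at most 12, crops included, and the job is handed in when it is done.

Besides the shell and the picture viewer there is one more tool, called after "Call:" as name(argument=value, ...), one argument or row to a line, values as JSON. play_rows: Moves the arm, as the interface text tells. Its arguments: {"type":"object","properties":{"series":{"type":"array","items":{"type":"array","items":{"type":"number"}}},"squeeze":{"type":"number"}},"required":["series"]}

```bash
ls; mkdir -p pics
cat > h.py <<'E'
import numpy as np, cv2
from station import readout, imaging, ticket, r
def cal(n,st=None):
    c=imaging.calibration(n); f=210/np.tan(np.radians(c["vertical_fov"])/2)
    K=np.array([[f,0,c["cx"]],[0,f,c["cy"]],[0,0,1]])
    if "mount" in c:
        st=st or readout.observe(); M=np.array(c["mount"]); T=np.eye(4); T[:3,:3]=st["tool_rot"]; T[:3,3]=st["ee_pos"]; W=T@M
    else:
        R=cv2.Rodrigues(np.array(c["rvec"],float))[0]; W=np.eye(4); W[:3,:3]=R.T; W[:3,3]=-R.T@np.array(c["tvec"]).ravel()
    return K,W,c
def cloud(n):
    st=readout.observe(); K,W,c=cal(n,st); im,d=imaging.capture(n)
    v,u=np.mgrid[:420,:560]; P=np.stack([(u-K[0,2])/K[0,0]*d,(v-K[1,2])/K[1,1]*d,d],-1)
    X=P@W[:3,:3].T+W[:3,3]; X[d==0]=np.nan
    return im,d,X
E
python3 - <<'E'
from h import *
for n in ("side","top","wrist"):
    im,d,X=cloud(n); cv2.imwrite(f"pics/{n}0.png",im); np.savez(f"{n}0.npz",im=im,d=d,X=X)
    print(n,imaging.calibration(n), (d>0).mean())
s=readout.observe(); print(s, r.tcp_to_grasp)
a=cv2.imread("pics/side0.png");b=cv2.imread("pics/top0.png")
cv2.imwrite("pics/both0.png",cv2.resize(np.vstack([b,a]),(0,0),fx=.71,fy=.71))
E
```

```text
pics
side {'vertical_fov': 45.278321686419325, 'cx': 282.3077529993041, 'cy': 201.81996872793954, 'rvec': array([ 0.61362476, -2.70432251,  1.08933224]), 'tvec': array([0.46784355, 0.22555198, 1.16149247])} 0.9961352040816327
top {'vertical_fov': 49.81801019399953, 'cx': 277.3040098879944, 'cy': 214.9193830932426, 'rvec': array([ 2.0880799 , -2.14101912,  0.19986113]), 'tvec': array([0.02455701, 0.52376651, 1.34871607])} 0.9962159863945578
wrist {'vertical_fov': 63.210072648077904, 'cx': 283.84644990808647, 'cy': 210.62256064291307, 'mount': array([[-3.49250432e-04, -9.44817287e-01, -3.27597577e-01,
         8.45260301e-02],
       [ 9.99999721e-01, -5.46229853e-04,  5.09274442e-04,
        -5.12958645e-04],
       [-6.60114873e-04, -3.27597308e-01,  9.44817214e-01,
        -1.42065058e-01],
       [ 0.00000000e+00,  0.00000000e+00,  0.00000000e+00,
         1.00000000e+00]])} 0.9961607142857143
{'clock': 0.15, 'q': array([-1.35861619e+00,  3.00372476e-01,  1.52141814e+00, -3.92939468e-06,
        1.32072220e+00, -6.66292283e-02]), 'qd': array([-0.00041149, -0.00377383, -0.00160384,  0.0016937 , -0.0008431 ,
       -0.0003671 ]), 'joint_torque': array([ 3.58288653e-04, -5.43658626e+01, -3.61884749e+01, -4.85419082e-05,
        3.12130374e-03, -8.46143593e-06]), 'ee_pos': array([ 0.15130996, -0.52859474,  0.23084435]), 'tool_rot': array([[ 9.61383534e-01,  2.75212029e-01, -1.97501592e-04],
       [ 2.75212093e-01, -9.61383116e-01,  8.98731205e-04],
       [ 5.74669419e-05, -9.18380209e-04, -9.99999577e-01]]), 'contact_force': array([0.07094952, 0.70654656, 0.31219311]), 'torque': array([ 0.00588299, -0.02982782,  0.02281633]), 'gripper_width': 0.08565974567623727} 0.0187
```

View pics/top0.png

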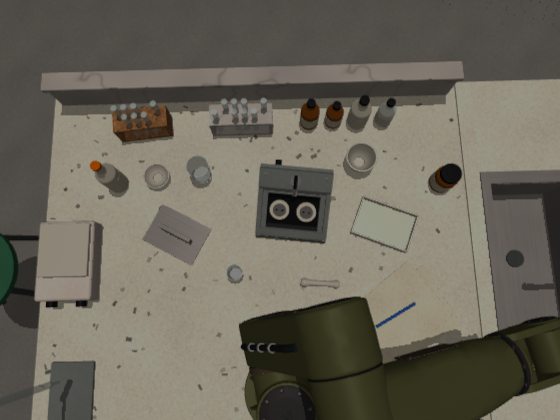

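View pics/side0.png

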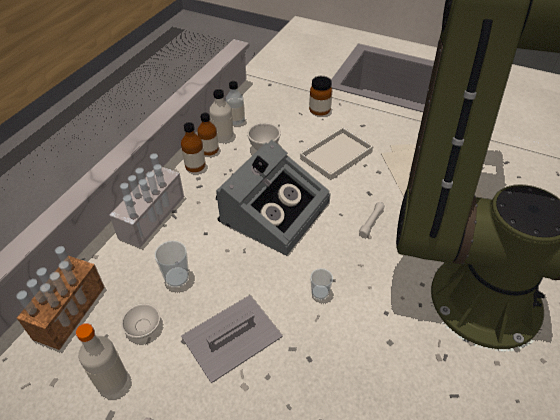

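The top view shows the box at about (295,203), with the key at (295,185). The cover is on the left at (177,235), its handle running along the long axis. The tray is on the right at (384,224). The small beaker is at (235,273), the dish at (157,178), the beaker at (200,170) and the mortar at (360,158).

Run:
```python
from h import *
for n in ("top","side"):
    z=np.load(f"{n}0.npz"); X=z["X"]; im=z["im"]
    def p(u,v): return np.round(np.nanmedian(X[v-1:v+2,u-1:u+2].reshape(-1,3),0),4)
    if n=="top":
        for q in [(177,235),(160,225),(190,260),(384,224),(278,210),(270,175),(320,180),(265,235),(318,238),(296,185),(235,273),(157,178),(360,158),(200,170),(150,300)]: print(q,p(*q))
        # header plane
        H=X[168:190,265:328].reshape(-1,3); H=H[(H[:,2]>.09)&(H[:,2]<.16)]
        c=np.median(H,0); 
        for _ in range(5):
            A=np.c_[H[:,:2],np.ones(len(H))]; s=np.linalg.lstsq(A,H[:,2],rcond=None)[0]; e=H[:,2]-A@s; H=H[abs(e)<.004]
        nn=np.array([-s[0],-s[1],1]);nn/=np.linalg.norm(nn); print("header n",nn,np.degrees(np.arccos(nn[2])),len(H),H.min(0),H.max(0),s)
        hsv=cv2.cvtColor(im,cv2.COLOR_BGR2HSV)
        # box: points above 40mm in the region
        m=((X[...,2]>.03)&(X[...,2]<.2)).astype(np.uint8); m[:, :250]=0;m[:,340:]=0;m[:155]=0;m[250:]=0
        q=X[m>0][:,:2]; rect=cv2.minAreaRect(q.astype(np.float32)); print("box rect",rect, cv2.boxPoints(rect))
        hi=m*(X[...,2]>.10); rect=cv2.minAreaRect(X[hi>0][:,:2].astype(np.float32)); print("hi",rect)
        # cover
        g=im[200:270,135:220].astype(int); print("cover col",im[225,160],im[260,190],"bench",im[250,130])
        hh=X[...,2].copy(); mm=((hh>.002)&(hh<.05)&(im.mean(2)<150)).astype(np.uint8); mm[:, :140]=0; mm[:,216:]=0;mm[:200]=0;mm[270:]=0
        mm=cv2.morphologyEx(mm,cv2.MORPH_OPEN,np.ones((3,3)))
        q=X[mm>0][:,:2]; print("cover",cv2.minAreaRect(q.astype(np.float32)),mm.sum())
        hb=mm*(hh>.028)*(1); q=X[hb>0]; print("handle",len(q),q.mean(0),cv2.minAreaRect(q[:,:2].astype(np.float32)))
        t=((hh>.012)&(hh<.04)).astype(np.uint8); t[:,:345]=0;t[:,420:]=0;t[:190]=0;t[255:]=0
        q=X[t>0]; print("tray",cv2.minAreaRect(q[:,:2].astype(np.float32)),q[:,2].max())
```

```text
(177, 235) [0.4732 0.324  0.0407]
(160, 225) [0.5039 0.3766 0.0436]
(190, 260) [0.3958 0.2901 0.0065]
(384, 224) [ 0.4947 -0.3266  0.0038]
(278, 210) [0.5414 0.0089 0.0453]
(270, 175) [0.631  0.0299 0.1274]
(320, 180) [ 0.6121 -0.118   0.1286]
(265, 235) [0.4657 0.0515 0.0305]
(318, 238) [ 0.4502 -0.1119  0.0428]
(296, 185) [ 0.5921 -0.0452  0.1608]
(235, 273) [0.352  0.1487 0.0057]
(157, 178) [0.6665 0.4009 0.0051]
(360, 158) [ 0.7159 -0.2636  0.0072]
(200, 170) [0.6903 0.2612 0.0041]
(150, 300) [0.2755 0.4141 0.0008]
header n [-0.30726205  0.03377359  0.95102543] 18.005762132047135 640 [ 0.58535349 -0.13941273  0.11382922] [0.65167121 0.04556417 0.13418809] [ 0.323085   -0.03551281 -0.07639541]
box rect ((0.578786313533783, -0.041312895715236664), (0.2199956625699997, 0.25081849098205566), 83.0351791381836) [[ 0.44096416 -0.13529192]
 [ 0.6899318  -0.16570614]
 [ 0.71660846  0.05266613]
 [ 0.46764082  0.08308035]]
hi ((0.6175217628479004, -0.045957788825035095), (0.21966271102428436, 0.08829157054424286), 82.92628479003906)
cover col [ 94  99 105] [102 108 114] bench [128 145 151]
cover ((0.48129498958587646, 0.33511924743652344), (0.1829274296760559, 0.13112662732601166), 62.201541900634766) 1382
handle 138 [0.48126595 0.33332034 0.04186035] ((0.4817732274532318, 0.33413147926330566), (0.11391542851924896, 0.01225416362285614), 61.034332275390625)
tray ((0.4966720938682556, -0.32574400305747986), (0.18588408827781677, 0.1287248432636261), 68.1866226196289) 0.0306530978375823
```

Call:
play_rows(
  series=[
    [1,537,-355,-69,0],
    [1,537,-355,-69,0],
    [1,537,-355,-69,0],
    [1,537,-355,-69,0],
    [1,537,-355,-69,0],
  ],
)

```text
clock: 0.78
ee_pos: [0.3543, -0.2909, 0.2648]
tool_rot: [[0.961, 0.275, 0.0], [0.275, -0.961, -0.0], [0.0, 0.0, -1.0]]
contact_force: [1.3, -0.6, -0.6]
gripper_width: 0.0853
```

Call:
play_rows(
  series=[
    [1,276,-182,-35,23],
    [1,276,-182,-35,23],
    [1,276,-182,-35,23],
    [1,276,-182,-35,23],
    [1,276,-182,-35,23],
  ],
)

```text
clock: 1.4
ee_pos: [0.5451, -0.0688, 0.2957]
tool_rot: [[0.992, -0.122, -0.0], [-0.122, -0.992, -0.0], [-0.0, 0.0, -1.0]]
contact_force: [0.8, -0.4, 0.6]
gripper_width: 0.0855
```

Call:
play_rows(
  series=[
    [1,10,2,0,0],
    [1,10,2,0,0],
    [1,10,2,0,0],
    [1,10,2,0,0],
    [1,10,2,0,0],
  ],
)

```text
clock: 2.02
ee_pos: [0.5535, -0.0743, 0.2958]
tool_rot: [[0.992, -0.123, 0.0], [-0.123, -0.992, -0.0], [0.0, -0.0, -1.0]]
contact_force: [-0.2, 0.3, 1.3]
gripper_width: 0.0852
```

Run:
```python
from h import *
s=readout.observe(); print(s["clock"],s["ee_pos"],np.round(s["tool_rot"],3),s["q"])
im,d,X=cloud("wrist"); cv2.imwrite("pics/w1.png",im); np.savez("w1.npz",im=im,d=d,X=X)
```

```text
2.025 [ 0.55349599 -0.07427368  0.29582286] [[ 0.992 -0.123  0.   ]
 [-0.123 -0.992 -0.   ]
 [ 0.    -0.    -1.   ]] [-1.98997048e-01  2.78451739e-01  1.39930056e+00  4.37185895e-05
  1.46351183e+00  1.49526385e+00]
```

View pics/w1.png

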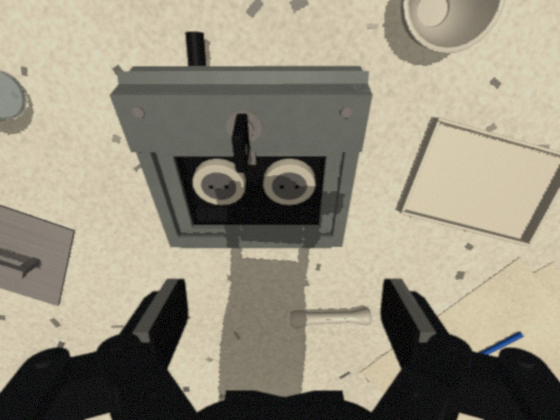

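The wrist view shows the header (corners about (115,90) to (370,150)), the escutcheon at (243,128) and the key's bow seen edge-on at (241,140). The sockets are at (218,183) and (290,183).

Run:
```python
from h import *
z=np.load("w1.npz"); X=z["X"]; im=z["im"]
def plane(P,tol=.003):
    for _ in range(6):
        A=np.c_[P[:,:2],np.ones(len(P))]; s=np.linalg.lstsq(A,P[:,2],rcond=None)[0]; e=P[:,2]-A@s; P=P[abs(e)<tol]
    n=np.array([-s[0],-s[1],1]); n/=np.linalg.norm(n); return n,s,len(P)
H=np.vstack([X[104:145,140:215].reshape(-1,3),X[104:145,275:335].reshape(-1,3)])
n,s,k=plane(H); print("header",n,np.degrees(np.arccos(n[2])),np.degrees(np.arctan2(-n[1],-n[0])),k)
yaw=np.radians(-7); ex=np.array([np.cos(yaw),np.sin(yaw),0]); ey=np.array([-ex[1],ex[0],0]); 
a=np.radians(25); sx=ex*np.cos(a)+np.array([0,0,np.sin(a)]); sz=-ex*np.sin(a)+np.array([0,0,np.cos(a)])
K,W,c=cal("wrist"); 
def ray(u,v):
    d=W[:3,:3]@np.array([(u-K[0,2])/K[0,0],(v-K[1,2])/K[1,1],1]); o=W[:3,3]; 
    return o,d
def onhead(u,v):
    o,d=ray(u,v); t=(s[0]*o[0]+s[1]*o[1]+s[2]-o[2])/(d[2]-s[0]*d[0]-s[1]*d[1]); return o+t*d
for q in [(115,90),(370,90),(132,150),(358,150),(243,128),(138,113),(347,112)]: 
    p=onhead(*q); print(q,np.round(p,4),"s:",np.round([p@sx,p@ey,p@sz],4))
for q in [(165,180),(345,180),(180,233),(335,233),(180,243),(335,243),(260,243),(260,233)]:
    p=np.nanmedian(X[q[1]-1:q[1]+2,q[0]-1:q[0]+2].reshape(-1,3),0); print(q,np.round(p,4),"s:",np.round([p@sx,p@ey,p@sz],4))
B=X[112:170,232:252].reshape(-1,3); Z=B@sz; hz=np.median(H@sz); B=B[(Z>hz+.01)]; S=np.c_[B@sx,B@ey,B@sz-hz]; print("hz",hz,"bow",len(B),np.round(S.min(0),4),np.round(S.max(0),4),np.round(np.percentile(S,[5,50,95],0),4))
# cover from wrist handle?
```

```text
** On entry to DLASCL parameter number  4 had an illegal value
 ** On entry to DLASCL parameter number  4 had an illegal valueTraceback (most recent call last):
  File "<stdin>", line 8, in <module>
  File "<stdin>", line 5, in plane
    x, resids, rank, s = _umath_linalg.lstsq(a, b, rcond,
                         ~~~~~~~~~~~~~~~~~~~^^^^^^^^^^^^^
                                             signature=signature)
                                             ^^^^^^^^^^^^^^^^^^^^
    raise LinAlgError("SVD did not converge in Linear Least Squares")
numpy.linalg.LinAlgError: SVD did not converge in Linear Least Squares
```

```bash
cat > m1.py <<'E'
from h import *
z=np.load("w1.npz"); X=z["X"]; im=z["im"]
def plane(P,tol=.003):
    P=P[np.isfinite(P[:,0])]; P=P[abs(P[:,2]-np.median(P[:,2]))<.03]
    for _ in range(6):
        A=np.c_[P[:,:2],np.ones(len(P))]; s=np.linalg.lstsq(A,P[:,2],rcond=None)[0]; e=P[:,2]-A@s; P=P[abs(e)<max(tol,2*e.std())]
    n=np.array([-s[0],-s[1],1]); n/=np.linalg.norm(n); return n,s,P
H=np.vstack([X[104:145,140:215].reshape(-1,3),X[104:145,275:335].reshape(-1,3)])
n,s,H=plane(H); print("header",n,np.degrees(np.arccos(n[2])),np.degrees(np.arctan2(-n[1],-n[0])),len(H))
yaw=np.radians(-7); ex=np.array([np.cos(yaw),np.sin(yaw),0]); ey=np.array([-ex[1],ex[0],0]); 
a=np.radians(25); sx=ex*np.cos(a)+np.array([0,0,np.sin(a)]); sz=-ex*np.sin(a)+np.array([0,0,np.cos(a)])
K,W,c=cal("wrist"); 
def ray(u,v):
    d=W[:3,:3]@np.array([(u-K[0,2])/K[0,0],(v-K[1,2])/K[1,1],1]); o=W[:3,3]; 
    return o,d
def onhead(u,v):
    o,d=ray(u,v); t=(s[0]*o[0]+s[1]*o[1]+s[2]-o[2])/(d[2]-s[0]*d[0]-s[1]*d[1]); return o+t*d
for q in [(115,90),(370,90),(132,150),(358,150),(243,128),(138,113),(347,112)]: 
    p=onhead(*q); print(q,np.round(p,4),"s:",np.round([p@sx,p@ey,p@sz],4))
for q in [(165,180),(345,180),(180,233),(335,233),(180,243),(335,243),(260,243),(260,233)]:
    p=np.nanmedian(X[q[1]-1:q[1]+2,q[0]-1:q[0]+2].reshape(-1,3),0); print(q,np.round(p,4),"s:",np.round([p@sx,p@ey,p@sz],4))
B=X[112:170,232:252].reshape(-1,3); hz=np.median(H@sz); B=B[np.isfinite(B[:,0])]; B=B[(B@sz>hz+.01)]; S=np.c_[B@sx,B@ey,B@sz-hz]; print("hz",hz,"bow",len(B),np.round(S.min(0),4),np.round(S.max(0),4),np.round(np.percentile(S,[5,50,95],0),4))
E
python3 m1.py
```

```text
header [-0.42104732  0.05217657  0.90553673] 25.104331759086246 -7.06413228243658 5506
(115, 90) [0.6564 0.054  0.1385] s: [ 0.643   0.1336 -0.147 ]
(370, 90) [ 0.6304 -0.1552  0.1385] s: [ 0.6427 -0.0773 -0.1469]
(132, 150) [0.6039 0.0648 0.1135] s: [ 0.584   0.1379 -0.1472]
(358, 150) [ 0.5775 -0.1477  0.1134] s: [ 0.5837 -0.0762 -0.1471]
(243, 128) [ 0.6118 -0.0441  0.1234] s: [ 0.6074  0.0308 -0.1471]
(138, 113) [0.6362 0.0436 0.1297] s: [ 0.6223  0.1208 -0.1471]
(347, 112) [ 0.6146 -0.1367  0.13  ] s: [ 0.6229 -0.0608 -0.147 ]
(165, 180) [0.5629 0.0569 0.0708] s: [ 0.53    0.1251 -0.169 ]
(345, 180) [ 0.5424 -0.1377  0.0868] s: [ 0.5398 -0.0705 -0.1559]
(180, 233) [0.4862 0.0675 0.0366] s: [ 0.4454  0.1263 -0.1673]
(335, 233) [ 0.4681 -0.1265  0.0522] s: [ 0.4571 -0.0686 -0.1555]
(180, 243) [0.476  0.0671 0.0462] s: [ 0.4403  0.1246 -0.1544]
(335, 243) [ 0.4509 -0.1264  0.0436] s: [ 0.438  -0.0705 -0.1561]
(260, 243) [ 0.4638 -0.0327  0.0462] s: [ 0.4404  0.0241 -0.1543]
(260, 233) [ 0.4729 -0.0333  0.0359] s: [ 0.4442  0.0245 -0.1675]
hz -0.1470660798448383 bow 831 [0.5934 0.025  0.0102] [0.6284 0.0354 0.0478] [[0.5976 0.0253 0.014 ]
 [0.6187 0.0287 0.0431]
 [0.6272 0.0341 0.0466]]
```

Call:
play_rows(
  series=[
    [0.28,43,-36.5,40,0],
    [0.28,43,-36.5,80,0],
    [0.28,43,-36.5,95,0],
    [0.28,43,-36.5,95,0],
    [0.28,43,-36.5,95,0],
  ],
  squeeze=60,
)

```text
clock: 2.7
ee_pos: [0.6014, -0.0433, 0.2028]
tool_rot: [[0.992, -0.123, 0.003], [-0.123, -0.992, -0.0], [0.003, 0.0, -1.0]]
contact_force: [-0.7, 0.8, 0.2]
gripper_width: 0.0238
```

Run:
```python
from h import *
s=readout.observe(); print(s["clock"],s["ee_pos"],s["gripper_width"])
im,d,X=cloud("wrist"); cv2.imwrite("pics/w2.png",im)
```

```text
2.7 [ 0.60138831 -0.04330356  0.20279102] 0.02376010584301049
```

View pics/w2.png

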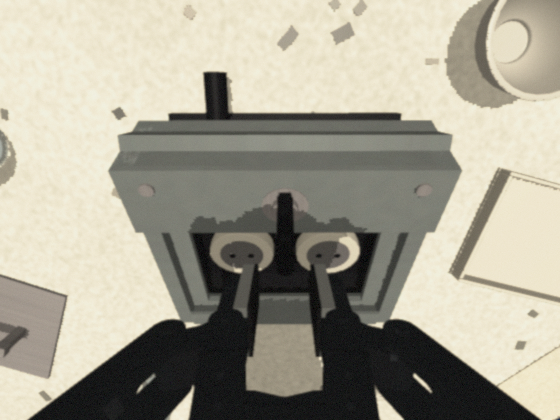

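The bow (285,235) sits centred between the finger tips (about 250 and 322). Next I go down and start turning.

Call:
play_rows(
  series=[
    [0.28,0,0,30,0],
    [0.28,0,0,57,0],
    [0.28,0,0,57,0],
    [0.28,0,0,57,-10],
    [0.28,0,0,57,-20],
  ],
)

```text
clock: 3.38
ee_pos: [0.6017, -0.043, 0.146]
tool_rot: [[0.973, 0.23, 0.003], [0.23, -0.973, -0.0], [0.003, 0.001, -1.0]]
contact_force: [-0.1, 0.5, 0.3]
gripper_width: 0.0241
```

Call:
play_rows(
  series=[
    [0.28,0,0,0,-8],
    [0.28,0,0,0,-16],
    [0.28,0,0,0,-24],
    [0.28,0,0,0,-32],
    [0.28,0,0,0,-40],
  ],
)

```text
clock: 4.0
ee_pos: [0.6019, -0.0434, 0.1464]
tool_rot: [[0.599, 0.801, 0.004], [0.801, -0.599, -0.001], [0.002, 0.004, -1.0]]
contact_force: [1.1, -1.9, 0.6]
gripper_width: 0.0239
```

Call:
play_rows(
  series=[
    [0.28,0,0,0,-6],
    [0.28,0,0,0,-12],
    [0.28,0,0,0,-18],
    [0.28,0,0,0,-23],
    [0.28,0,0,0,-23],
  ],
)

```text
clock: 4.62
ee_pos: [0.6017, -0.0431, 0.146]
tool_rot: [[0.243, 0.97, 0.003], [0.97, -0.243, -0.0], [0.0, 0.003, -1.0]]
contact_force: [-1.8, 1.5, 5.9]
gripper_width: 0.0241
```

Call:
play_rows(
  series=[
    [0.28,0,0,0,-5],
    [0.28,0,0,0,-10],
    [0.28,0,0,0,-10],
    [0.28,0,0,0,-10],
    [0.28,0,0,0,-10],
  ],
)

```text
clock: 5.25
ee_pos: [0.6014, -0.043, 0.1455]
tool_rot: [[0.073, 0.997, 0.002], [0.997, -0.073, -0.0], [-0.0, 0.002, -1.0]]
contact_force: [-1.9, 0.2, 7.1]
gripper_width: 0.0243
```

Run:
```python
from h import *
s=readout.observe(); print(s["clock"],s["torque"],s["contact_force"],s["q"])
im,d,X=cloud("side"); cv2.imwrite("pics/s1.png",cv2.resize(im[130:270,200:350],(0,0),fx=4,fy=4))
```

```text
5.25 [-0.02850248  0.47527498 -0.13015307] [-1.9132521   0.16037556  7.11384198] [-1.32069802e-01  4.94044532e-01  1.45786556e+00 -2.94932374e-05
  1.18760637e+00 -5.91438022e-02]
```

View pics/s1.png

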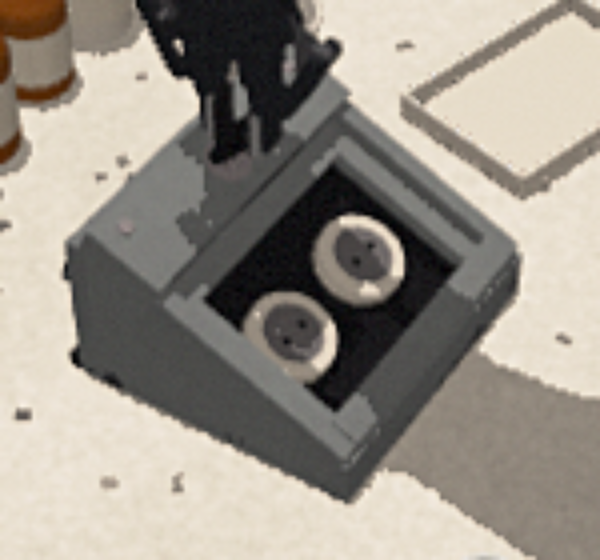

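Call:
play_rows(
  series=[
    [0.28,0,0,0,-4],
    [0.28,0,0,0,-8],
    [0.28,0,0,0,-8],
    [0.28,0,0,0,-8],
    [0.28,0,0,0,-8],
  ],
)

```text
clock: 5.92
ee_pos: [0.6014, -0.043, 0.1454]
tool_rot: [[-0.067, 0.998, 0.002], [0.998, 0.067, -0.0], [-0.0, 0.002, -1.0]]
contact_force: [-3.4, -0.2, 6.7]
gripper_width: 0.0239
```

Run:
```python
from h import *
s=readout.observe(); print(s["clock"],s["torque"],s["contact_force"],s["ee_pos"])
```

```text
5.925 [-0.03855695  0.52271595 -0.20556492] [-3.42919219 -0.2415872   6.74483421] [ 0.60137974 -0.04298588  0.14544861]
```

Call:
play_rows(
  series=[
    [0.28,0,0,0,4],
    [0.28,0,0,-40,4],
    [0.28,0,0,-90,4],
    [0.5,0,0,-120,4],
    [0.6,0,0,-120,4],
  ],
)

```text
clock: 6.55
ee_pos: [0.6017, -0.043, 0.2673]
tool_rot: [[0.003, 1.0, 0.006], [1.0, -0.003, -0.001], [-0.001, 0.006, -1.0]]
contact_force: [-0.8, 0.4, -0.5]
gripper_width: 0.0508
```

Run:
```python
from h import *
s=readout.observe(); print(s["clock"],s["torque"],s["contact_force"],s["ee_pos"])
n="wrist"
im,d,X=cloud("top"); im2,_,X2=cloud("wrist"); np.savez("t2.npz",X=X,im=im); np.savez("w3.npz",X=X2,im=im2)
cv2.imwrite("pics/w3.png",np.hstack([cv2.resize(im2,(400,300)),cv2.resize(im[150:250,245:345],(300,300))]))
```

```text
6.55 [ 0.00692582 -0.01104978 -0.0296161 ] [-0.76393297  0.38263139 -0.50340625] [ 0.60170047 -0.0429661   0.26730124]
```

View pics/w3.png

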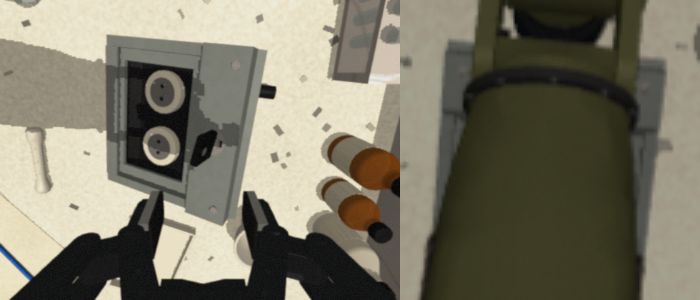

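```bash
cat >> h.py <<'E'
yaw=np.radians(-7); ex=np.array([np.cos(yaw),np.sin(yaw),0]); ey=np.array([-ex[1],ex[0],0])
a=np.radians(25); sx=ex*np.cos(a)+np.array([0,0,np.sin(a)]); sz=-ex*np.sin(a)+np.array([0,0,np.cos(a)])
R0=np.array([.446,.030,-.169])
def sill(X): return np.stack([X@sx,X@ey,X@sz],-1)-R0
def world(p): p=np.asarray(p)+R0; return p[0]*sx+p[1]*ey+p[2]*sz
E
python3 - <<'E'
from h import *
X=np.load("w3.npz")["X"]; S=sill(X); 
m=(S[...,2]>.055)&(S[...,2]<.075)&(abs(S[...,0]-.165)<.03)&(abs(S[...,1])<.03)
Q=S[m]; print(len(Q),Q.mean(0),cv2.minAreaRect(Q[:,:2].astype(np.float32)))
q=S[m][:,:2]; w,V=np.linalg.eigh(np.cov(q.T)); print(np.degrees(np.arctan2(V[1,1],V[0,1])))
C=(S[...,2]>.004)&(S[...,2]<.016)&(S[...,0]>.105)&(S[...,0]<.136)&(abs(S[...,1])<.03); print("cam pts",C.sum())
E
```

```text
762 [0.16536926 0.00163314 0.06536382] ((0.16384734213352203, 6.661377847194672e-05), (0.035582534968853, 0.01012151688337326), 80.01895141601562)
80.9232705993554
cam pts 0
```

Call:
play_rows(
  series=[
    [0.6,377,-120,0,29],
    [0.6,377,-120,0,29],
    [0.6,377,-120,0,29],
    [0.6,377,-120,0,29],
    [0.6,377,-120,0,29],
  ],
)

```text
clock: 7.28
ee_pos: [0.507, 0.2511, 0.2627]
tool_rot: [[0.486, 0.874, -0.001], [0.874, -0.486, -0.001], [-0.001, -0.001, -1.0]]
contact_force: [1.6, 0.6, -0.2]
gripper_width: 0.0515
```

Call:
play_rows(
  series=[
    [0.6,60,-62,30,0],
    [0.6,60,-62,60,0],
    [0.6,60,-62,60,0],
    [0.6,60,-62,60,0],
    [0.6,60,-62,60,0],
  ],
)

```text
clock: 7.9
ee_pos: [0.4839, 0.3313, 0.2049]
tool_rot: [[0.487, 0.874, 0.002], [0.874, -0.487, 0.001], [0.002, 0.001, -1.0]]
contact_force: [0.1, 0.3, 0.2]
gripper_width: 0.0515
```

Run:
```python
from h import *
s=readout.observe(); print(s["clock"],s["ee_pos"])
im,d,X=cloud("wrist"); cv2.imwrite("pics/w4.png",im)
m=(X[...,2]>.028)&(X[...,2]<.05)&(np.hypot(X[...,0]-.4817,X[...,1]-.334)<.075)
q=X[m]; print(len(q),q.mean(0),cv2.minAreaRect(q[:,:2].astype(np.float32)),np.percentile(q[:,2],[5,50,95]))
rc=cv2.minAreaRect(q[:,:2].astype(np.float32)); c=np.array(rc[0])
R=np.array(s["tool_rot"]); dd=np.r_[c,0]-np.r_[s["ee_pos"][:2],0]; print("tool delta mm",(R.T@dd*1000).round(1),"yaw",np.degrees(np.arctan2(R[1,0],R[0,0])))
```

```text
7.9 [0.48391317 0.33125263 0.20494056]
1517 [0.48223385 0.33817714 0.04139024] ((0.4805106818675995, 0.33541008830070496), (0.11182648688554764, 0.011925400234758854), 60.938472747802734) [0.04015679 0.04141133 0.04254655]
tool delta mm [ 2. -5. -0.] yaw 60.87968482806363
```

Call:
play_rows(
  series=[
    [0.6,2,-5,60,0],
    [0.6,2,-5,120,0],
    [0.6,2,-5,170,0],
    [0.6,2,-5,183,0],
    [0.6,2,-5,183,0],
  ],
)

```text
clock: 8.57
ee_pos: [0.4803, 0.3362, 0.0216]
tool_rot: [[0.486, 0.874, 0.001], [0.874, -0.486, 0.0], [0.001, 0.0, -1.0]]
contact_force: [0.4, 0.2, 1.1]
gripper_width: 0.0513
```

Call:
play_rows(
  series=[
    [0,0,0,0,0],
    [0,0,0,0,0],
    [0,0,0,0,0],
    [0,0,0,0,0],
    [0,0,0,-10,0],
  ],
  squeeze=60,
)

```text
clock: 9.2
ee_pos: [0.4792, 0.336, 0.0306]
tool_rot: [[0.485, 0.874, -0.001], [0.874, -0.485, -0.001], [-0.001, -0.001, -1.0]]
contact_force: [-0.3, -1.0, -6.6]
gripper_width: 0.0105
```

Call:
play_rows(
  series=[
    [0,0,0,-30,0],
    [0,0,0,-75,0],
    [0,0,0,-120,0],
    [0,0,0,-165,-5],
    [0,0,0,-200,-10],
  ],
)

```text
clock: 9.82
ee_pos: [0.4793, 0.3361, 0.2329]
tool_rot: [[0.323, 0.946, 0.001], [0.946, -0.323, 0.0], [0.001, 0.0, -1.0]]
contact_force: [0.2, 0.6, -7.1]
gripper_width: 0.0107
```

Call:
play_rows(
  series=[
    [0,-25,11,0,-2],
    [0,-65,29,0,-4],
    [0,-110,50,0,-6],
    [0,-155,70,0,-9],
    [0,-200,91,0,-12],
  ],
)

```text
clock: 10.45
ee_pos: [0.4999, 0.1159, 0.2308]
tool_rot: [[0.12, 0.993, -0.0], [0.993, -0.12, -0.0], [-0.0, -0.0, -1.0]]
contact_force: [0.4, -0.7, -6.8]
gripper_width: 0.0105
```

Call:
play_rows(
  series=[
    [0,-45,10,0,0],
    [0,-90,20,0,0],
    [0,-125,28,0,0],
    [0,-146,33,0,0],
    [0,-146,33,0,0],
  ],
)

```text
clock: 11.08
ee_pos: [0.515, -0.0326, 0.2306]
tool_rot: [[0.124, 0.992, -0.001], [0.992, -0.124, 0.0], [-0.0, -0.001, -1.0]]
contact_force: [-0.3, 1.2, -6.7]
gripper_width: 0.0108
```

Run:
```python
from h import *
s=readout.observe(); p=s["ee_pos"]; print(s["clock"],p,"h",p@ex,"y",p@ey-.030, s["torque"])
im,d,X=cloud("wrist"); np.savez("w5.npz",X=X,im=im); cv2.imwrite("pics/w5.png",im)
# cover plate points: near tcp height
m=(abs(X[...,2]-(p[2]-.017))<.012)&(np.hypot(X[...,0]-p[0],X[...,1]-p[1])<.13)
q=X[m]; A=np.c_[q[:,:2],np.ones(len(q))]; k=np.linalg.lstsq(A,q[:,2],rcond=None)[0]; print(len(q),k, (q@ex).min(),(q@ex).max(),(q@ey).min()-.03,(q@ey).max()-.03)
```

```text
11.075 [ 0.51497443 -0.03260853  0.23064725] h 0.5151098724345047 y 0.0003941223764008378 [-0.01929927  0.02818388 -0.00333434]
54982 [-0.0014722  -0.0026999   0.21328884] 0.44957504873620324 0.5799483983768138 -0.08809960702118406 0.08940891216238889
```

View pics/w5.png

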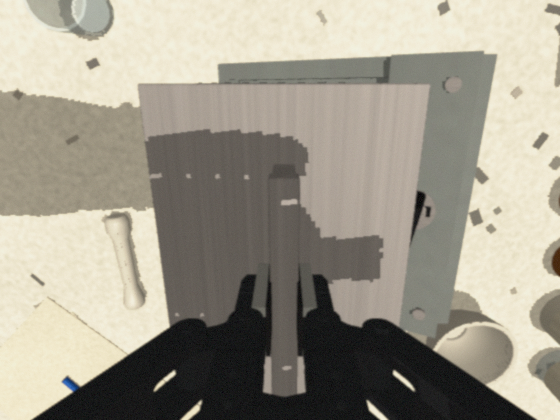

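The cover hangs level and centred, spanning pixels (140,85) to (428,…). The key bow at (418,215) is clear beyond its far edge. Now I lower it in front of the bow.

Call:
play_rows(
  series=[
    [0,0,0,40,0],
    [0,0,0,75,0],
    [0,0,0,90,0],
    [0,0,0,90,0],
    [0,0,8,90,0],
  ],
)

```text
clock: 11.75
ee_pos: [0.5241, -0.0323, 0.1421]
tool_rot: [[0.122, 0.993, 0.002], [0.993, -0.122, -0.0], [0.0, 0.002, -1.0]]
contact_force: [-0.0, -0.1, -5.8]
gripper_width: 0.0105
```

Call:
play_rows(
  series=[
    [0,0,5,0,0],
    [0,0,11,0,0],
    [0,0,11,2,0],
    [0,0,11,3,0],
    [0,0,11,4,0],
  ],
  squeeze=25,
)

```text
clock: 12.38
ee_pos: [0.5341, -0.0338, 0.1373]
tool_rot: [[0.122, 0.992, 0.0], [0.992, -0.122, -0.0], [-0.0, 0.0, -1.0]]
contact_force: [-9.9, 0.6, 9.1]
gripper_width: 0.0112
```

Run:
```python
from h import *
s=readout.observe(); p=s["ee_pos"]; print(s["clock"],p,"h",p@ex,"y",p@ey-.030, s["torque"],s["contact_force"])
```

```text
12.375 [ 0.53407941 -0.0338377   0.13733196] h 0.5342222360328833 y 0.001502431791801019 [ 0.0063057   1.04449123 -0.042112  ] [-9.93383973  0.58029956  9.14797641]
```

Call:
play_rows(
  series=[
    [0,0,-1,1,0],
    [0,0,-1,2,0],
    [0,0,-1,3,0],
    [0,0,-1,4,0],
    [0,0,-1,4,0],
  ],
  squeeze=20,
)

```text
clock: 13.0
ee_pos: [0.5322, -0.0336, 0.1331]
tool_rot: [[0.122, 0.992, -0.002], [0.993, -0.122, 0.0], [-0.0, -0.002, -1.0]]
contact_force: [-15.5, 1.3, 8.0]
gripper_width: 0.0103
```

```bash
cat > cov.py <<'E'
from h import *
import sys
s=readout.observe(); p=s["ee_pos"]; print(s["clock"],p,"h",p@ex,"y",p@ey-.030, s["torque"],s["contact_force"],s["gripper_width"])
im,d,X=cloud("wrist"); np.savez("wc.npz",X=X,im=im); cv2.imwrite("pics/%s.png"%sys.argv[1],im)
# plate points by fixed image patch ahead of gripper (left/right of handle)
Q=[]
for (v0,v1,u0,u1) in [(90,165,160,270),(90,165,315,400)]:
    Q.append(X[v0:v1,u0:u1].reshape(-1,3))
Q=np.vstack(Q);Q=Q[np.isfinite(Q[:,0])]
S=np.c_[Q@ex,Q@ey-.03,Q[:,2]]
A=np.c_[S[:,:2],np.ones(len(S))]
for _ in range(6):
    k=np.linalg.lstsq(A,S[:,2],rcond=None)[0]; e=S[:,2]-A@k; ok=abs(e)<max(.002,2*e.std()); A,S=A[ok],S[ok]
print("tilt",np.degrees(np.arctan(k[0])),"roll",np.degrees(np.arctan(k[1])),len(S),e.std())
# extents of plate
F=np.stack([X@ex,X@ey-.03,X[...,2]],-1); pr=F[...,0]*k[0]+F[...,1]*k[1]+k[2]
m=(abs(F[...,2]-pr)<.003)&(abs(F[...,1])<.09)&(F[...,1]<-.02 if False else True)&(F[...,0]>.40)&(F[...,0]<.66)
lab=cv2.connectedComponents(m.astype(np.uint8))[1]; l=np.bincount(lab[m]).argmax(); mm=lab==l
f=F[mm]; lo,hi=np.percentile(f[:,0],[.3,99.7]); 
for nm,h in(("near top",lo),("far top",hi)):
    z=np.median(f[abs(f[:,0]-h)<.002][:,2]); print(nm,round(h,4),round(z,4),"sill",sill(h*ex+.03*ey+np.array([0,0,z])).round(4))
print("y",f[:,1].min(),f[:,1].max())
E
python3 cov.py c1
```

```text
13.0 [ 0.5322351  -0.03358131  0.1330538 ] h 0.5323604339455686 y 0.0015321413364435751 [0.06742314 1.75059144 0.02142146] [-15.47772716   1.2594294    7.98889978] 0.01032719424347584
tilt 6.246099664806147 roll -0.04555221591398951 14527 0.0006371280784367138
near top 0.4715 0.1087 sill [ 0.0273 -0.      0.0682]
far top 0.6227 0.1275 sill [0.1722 0.     0.0214]
y -0.04287782097218722 0.08999846847952417
```

Call:
play_rows(
  series=[
    [0,0,-4,0,0],
    [0,0,-5,2,0],
    [0,0,-5,4,0],
    [0,0,-5,6,0],
    [0,0,-5,6,0],
  ],
)

```text
clock: 13.68
ee_pos: [0.5268, -0.0328, 0.1263]
tool_rot: [[0.122, 0.992, -0.004], [0.993, -0.122, 0.0], [-0.0, -0.004, -1.0]]
contact_force: [-16.7, 2.6, 8.8]
gripper_width: 0.0105
```

```bash
python3 cov.py c2
```

```text
13.675 [ 0.52681075 -0.03284198  0.12628003] h 0.526886409944045 y 0.001604895424080273 [ 0.19886134  1.95335857 -0.0434658 ] [-16.69485307   2.63683319   8.785985  ] 0.010538912636751512
tilt 10.161837157147676 roll 0.026520464291974456 14151 0.0006429244439491101
near top 0.4689 0.0983 sill [ 0.0205 -0.      0.0599]
far top 0.5956 0.1206 sill [ 0.1448 -0.      0.0266]
y -0.04397588760595548 0.08999934034730374
```

Call:
play_rows(
  series=[
    [0,0,-1.5,3,0],
    [0,0,-2.5,6,0],
    [0,0,-3,9,0],
    [0,0,-3.5,12,0],
    [0,0,-3.5,14,0],
  ],
)

```text
clock: 14.35
ee_pos: [0.5236, -0.0324, 0.1122]
tool_rot: [[0.122, 0.992, -0.003], [0.993, -0.122, 0.0], [0.0, -0.003, -1.0]]
contact_force: [-15.1, 1.1, 8.0]
gripper_width: 0.0106
```

```bash
python3 cov.py c3
```

```text
14.35 [ 0.52355894 -0.0324258   0.11218669] h 0.5236081173522086 y 0.0016216811461431738 [ 0.15477878  1.56740995 -0.08293802] [-15.14704603   1.07788599   8.02418454] 0.010608650709012478
tilt 20.713046168469308 roll -0.06928990779014217 12421 0.0006408012898041749
near top 0.4744 0.0755 sill [ 0.0159 -0.      0.0369]
far top 0.5951 0.1203 sill [ 0.1442 -0.      0.0265]
y -0.05323061121652947 0.08999959472798705
```

Call:
play_rows(
  series=[
    [0,0,0,3,0],
    [0,0,0,6,0],
    [0,0,0,9,0],
    [0,0,0,12,0],
    [0,0,0,14,0],
  ],
)

```text
clock: 15.02
ee_pos: [0.523, -0.0324, 0.0977]
tool_rot: [[0.122, 0.992, -0.005], [0.993, -0.122, 0.001], [0.0, -0.005, -1.0]]
contact_force: [-14.7, 1.6, 4.0]
gripper_width: 0.0106
```

```bash
python3 cov.py c4
```

```text
15.025 [ 0.52303069 -0.03235889  0.09766842] h 0.523075652497931 y 0.0016237126113740619 [ 0.13386302  1.7093637  -0.01738704] [-14.66857213   1.63165627   3.97465976] 0.010586041156778428
tilt 30.571119365853363 roll 0.032209848702596605 11311 0.001420563813787792
near top 0.4853 0.0541 sill [ 0.0167 -0.      0.0129]
far top 0.595 0.1211 sill [ 0.1444 -0.      0.0273]
y -0.053391996462740766 0.08999871371967356
```

Call:
play_rows(
  series=[
    [0,0,0,2,0],
    [0,0,0,4,0],
    [0,0,0,5,0],
    [0,0,0,5,0],
    [0,0,0,5,0],
  ],
)

```text
clock: 15.7
ee_pos: [0.5232, -0.0324, 0.0929]
tool_rot: [[0.122, 0.992, -0.004], [0.992, -0.122, 0.001], [0.0, -0.005, -1.0]]
contact_force: [-12.1, 1.3, 4.2]
gripper_width: 0.0107
```

```bash
python3 cov.py c5
```

```text
15.7 [ 0.52318323 -0.03235842  0.09288363] h 0.5232269996709189 y 0.0016427749571540154 [2.35396298e-01 1.73155130e+00 3.57453250e-04] [-12.12373866   1.28662832   4.16149275] 0.010709798513225361
tilt 30.28485041296871 roll 1.873909102949201 12493 0.0047441000027011095
near top 0.5977 0.1174 sill [0.1453 0.     0.0228]
far top 0.6221 0.1278 sill [0.1719 0.     0.0219]
y -0.03227610577142547 0.08999824603216722
```

```bash
sed -i 's/^im,d,X=.*/im,d,X=(lambda z:(z["im"],0,z["X"]))(np.load("wc.npz")) if len(sys.argv)>2 else cloud("wrist"); np.savez("wc.npz",X=X,im=im); cv2.imwrite("pics\/%s.png"%sys.argv[1],im)/; s/\[(90,165,160,270),(90,165,315,400)\]/[(100,165,190,270),(100,165,315,360)]/' cov.py; python3 cov.py c5 x
```

```text
15.75 [ 0.52314203 -0.03236159  0.09286081] h 0.5231864991514938 y 0.001634604811326247 [0.24156454 1.75319057 0.02087366] [-13.00618244   2.17726107   4.07499671] 0.010344931004479802
tilt 35.98861662525105 roll 0.062167421848294865 6588 0.0007570934653946318
near top 0.4895 0.048 sill [ 0.0179 -0.      0.0056]
far top 0.5947 0.1215 sill [0.1443 0.     0.0278]
y -0.04748636394934379 0.08999935079417579
```

View pics/c5.png

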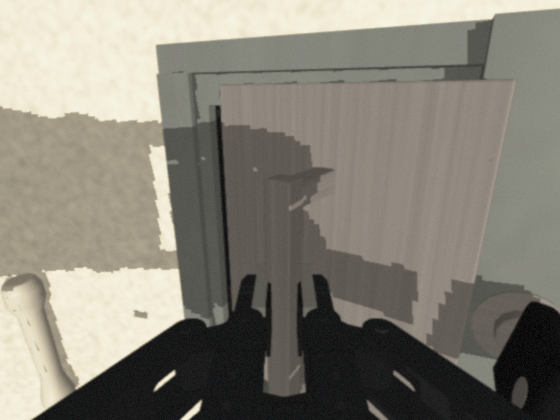

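Call:
play_rows(
  series=[
    [0,0,0,-0.5,0],
    [0,0,0,-0.5,0],
    [0,0,-3,0.9,0],
    [0,0,-6,2.3,0],
    [0,0,-8,3.2,0],
  ],
  squeeze=50,
)

```text
clock: 16.38
ee_pos: [0.5166, -0.0316, 0.0901]
tool_rot: [[0.122, 0.992, -0.0], [0.992, -0.122, 0.0], [0.0, -0.0, -1.0]]
contact_force: [-0.3, -0.4, -3.9]
gripper_width: 0.0107
```

```bash
python3 cov.py c6
```

```text
16.375 [ 0.5165734  -0.03161475  0.09011331] h 0.5165758042285244 y 0.001575366281294878 [ 0.0644267  -0.04105132 -0.04474185] [-0.27371103 -0.41154751 -3.91047631] 0.010710531437827115
tilt 34.248745092741096 roll -0.0005083463906778492 6234 0.0006406078578062437
near top 0.4814 0.0458 sill [ 0.0096 -0.      0.0071]
far top 0.5884 0.117 sill [ 0.1367 -0.      0.0264]
y -0.04736816085631594 0.08999946504301017
```

Call:
play_rows(
  series=[
    [0,0,-2,0.9,0],
    [0,0,-4,2,0],
    [0,0,-6,3,0],
    [0,0,-8,4,0],
    [0,0,-8,4,0],
  ],
)

```text
clock: 17.05
ee_pos: [0.5087, -0.0307, 0.0863]
tool_rot: [[0.122, 0.992, -0.0], [0.992, -0.122, 0.0], [-0.0, -0.0, -1.0]]
contact_force: [0.2, -0.4, -6.4]
gripper_width: 0.0113
```

```bash
python3 cov.py c7
```

```text
17.05 [ 0.50873188 -0.03066681  0.08628886] h 0.5086772188202002 y 0.0015605937489846788 [ 0.0523112   0.10353037 -0.00508637] [ 0.24022678 -0.44382532 -6.42592403] 0.01126789115680207
tilt 28.246195236791664 roll -0.15578203820856065 8062 0.0022825555067430984
near top 0.4793 0.0494 sill [ 0.0093 -0.      0.0112]
far top 0.5649 0.0996 sill [0.1081 0.     0.0206]
y -0.022753559112298014 0.08999786170294954
```

View pics/c7.png

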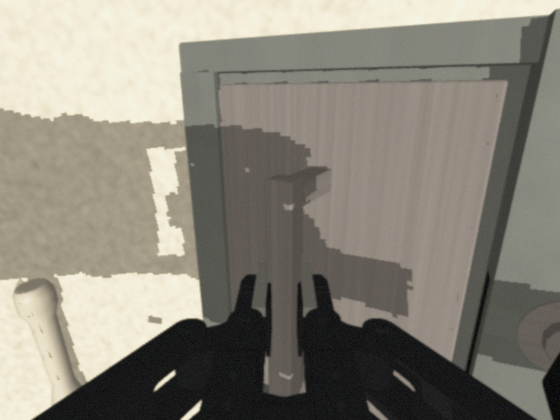

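```bash
cat > seat.py <<'E'
from h import *
import sys
X=np.load("wc.npz")["X"] 
S=sill(X)
for u in range(215,520,15):
    print(u,np.round(np.nanmedian(S[110:150,u-2:u+3].reshape(-1,3),0)*1000,1).tolist(),end=" ")
E
python3 seat.py
```

```text
215 [4.7, 68.6, 15.0] 230 [10.7, 68.5, 10.5] 245 [20.2, 69.0, 11.6] 260 [29.5, 69.5, 12.6] 275 [38.0, 69.9, 13.6] 290 [46.2, 70.2, 14.6] 305 [53.9, 70.8, 15.5] 320 [61.3, 71.3, 16.4] 335 [68.3, 71.5, 17.2] 350 [75.0, 71.7, 17.9] 365 [81.3, 72.0, 18.7] 380 [87.4, 72.5, 19.3] 395 [93.2, 72.8, 20.1] 410 [98.8, 73.3, 20.7] 425 [104.1, 73.4, 21.3] 440 [109.2, 73.7, 21.8] 455 [114.1, 73.9, 22.4] 470 [118.8, 74.2, 23.0] 485 [123.3, 74.4, 23.4] 500 [130.5, 72.6, 0.4] 515 [135.5, 72.9, 0.6]
```

The near edge is now under the lip (u≈217) and the far edge at u≈497 is still raised about 18 mm, so the cover is hooked. Next I pivot it down.

Call:
play_rows(
  series=[
    [0,0,1,2,0],
    [0,0,2,4,0],
    [0,0,4,6,0],
    [0,0,6,8,0],
    [0,0,6.5,9,0],
  ],
  squeeze=20,
)

```text
clock: 17.73
ee_pos: [0.5162, -0.0316, 0.0781]
tool_rot: [[0.122, 0.992, 0.002], [0.992, -0.122, -0.0], [-0.0, 0.002, -1.0]]
contact_force: [0.8, -0.5, 7.0]
gripper_width: 0.0108
```

```bash
python3 cov.py c8 |head -1; python3 seat.py
```

```text
17.725 [ 0.51620554 -0.03155943  0.0780933 ] h 0.5162039437688654 y 0.001585443427921121 [ 0.11515844  0.42755157 -0.00805893] [ 0.75058479 -0.50416803  7.00214132] 0.01078917051297495
215 [8.6, 68.9, 5.1] 230 [17.7, 69.1, 5.3] 245 [26.3, 69.5, 5.3] 260 [34.6, 69.8, 5.4] 275 [42.6, 70.3, 5.5] 290 [50.2, 70.7, 5.5] 305 [57.6, 70.8, 5.5] 320 [64.7, 71.2, 5.7] 335 [71.3, 71.6, 5.6] 350 [78.0, 71.6, 5.8] 365 [84.3, 72.0, 5.7] 380 [90.3, 72.3, 5.9] 395 [96.2, 72.5, 5.9] 410 [101.8, 72.8, 6.0] 425 [107.2, 73.0, 6.0] 440 [112.5, 73.3, 5.9] 455 [117.6, 73.4, 6.1] 470 [122.5, 73.6, 6.1] 485 [127.4, 73.5, 4.4] 500 [132.6, 73.3, 0.1] 515 [135.7, 74.6, 10.4]
```

Call:
play_rows(
  series=[
    [0.35,0,0,0,0],
    [0.35,0,0,0,0],
    [0.35,0,0,0,0],
    [0.35,0,0,-50,0],
    [0.35,0,0,-110,0],
  ],
)

```text
clock: 18.4
ee_pos: [0.5148, -0.0314, 0.188]
tool_rot: [[0.122, 0.992, -0.002], [0.992, -0.122, 0.0], [0.0, -0.002, -1.0]]
contact_force: [0.7, -0.1, 0.9]
gripper_width: 0.0296
```

Call:
play_rows(
  series=[
    [0.35,0,15,-40,0],
    [0.35,0,30,-60,0],
    [0.35,0,30,-60,0],
    [0.35,0,30,-60,0],
    [0.35,0,30,-60,0],
  ],
)

```text
clock: 19.02
ee_pos: [0.5445, -0.035, 0.2463]
tool_rot: [[0.122, 0.992, -0.002], [0.992, -0.122, 0.0], [0.0, -0.002, -1.0]]
contact_force: [0.5, 0.4, 0.1]
gripper_width: 0.0303
```

Run:
```python
from h import *
s=readout.observe(); p=s["ee_pos"]; print(s["clock"],p,s["contact_force"],s["gripper_width"])
im,d,X=cloud("wrist"); S=sill(X); cv2.imwrite("pics/w9.png",im); np.savez("w9.npz",X=X,im=im)
m=(S[...,2]>.055)&(S[...,2]<.075)&(abs(S[...,0]-.165)<.03)&(abs(S[...,1])<.03); q=S[m][:,:2]
print("bow",len(q),cv2.minAreaRect(q.astype(np.float32)))
m=(S[...,2]>.002)&(S[...,2]<.009)&(abs(S[...,1])<.1)&(S[...,0]>0)&(S[...,0]<.137); q=S[m]; A=np.c_[q[:,:2],np.ones(len(q))]; print("cover",len(q),np.linalg.lstsq(A,q[:,2],rcond=None)[0],q.min(0),q.max(0))
```

```text
19.025 [ 0.54447197 -0.03503666  0.24626799] [0.50384519 0.38620187 0.10700277] 0.03033060405046231
bow 798 ((0.1633787602186203, 4.4440850615501404e-05), (0.03560187295079231, 0.01043013297021389), 79.59449768066406)
cover 19050 [-0.00037383 -0.00090771  0.00520745] [ 1.82470527e-05 -9.69623166e-02  2.00185972e-03] [0.1294815  0.09620032 0.00899281]
```

View pics/w9.png

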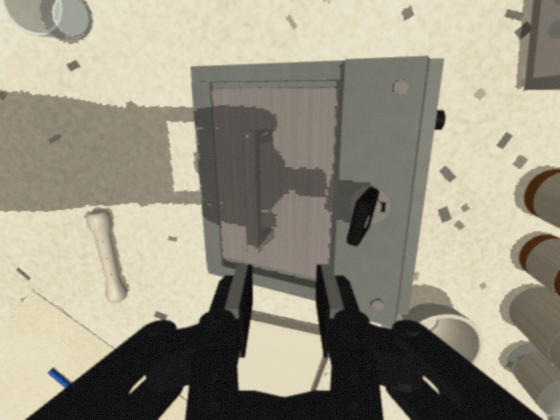

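Call:
play_rows(
  series=[
    [0.35,-1.5,57,0,8],
    [0.35,-1.5,57,20,8],
    [0.35,-1.5,57,30,8],
    [0.35,-1.5,57,40,8],
    [0.35,-1.5,57,40,8],
  ],
  squeeze=60,
)

```text
clock: 19.7
ee_pos: [0.6011, -0.0435, 0.2072]
tool_rot: [[0.259, 0.966, -0.001], [0.966, -0.259, 0.0], [-0.0, -0.001, -1.0]]
contact_force: [-0.2, -0.4, -0.1]
gripper_width: 0.0299
```

Call:
play_rows(
  series=[
    [0.35,0,0,25,0],
    [0.35,0,0,50,0],
    [0.35,0,0,59,0],
    [0.35,0,0,59,0],
    [0.35,0,0,59,8],
  ],
)

```text
clock: 20.32
ee_pos: [0.602, -0.0437, 0.1498]
tool_rot: [[0.393, 0.919, 0.002], [0.919, -0.393, -0.0], [0.0, 0.002, -1.0]]
contact_force: [0.5, 0.0, 1.2]
gripper_width: 0.0302
```

Call:
play_rows(
  series=[
    [0.35,0,0,0,8],
    [0.35,0,0,0,16],
    [0.35,0,0,0,24],
    [0.32,0,0,0,32],
    [0.28,0,0,0,40],
  ],
)

```text
clock: 20.95
ee_pos: [0.6016, -0.0431, 0.1501]
tool_rot: [[0.893, 0.45, 0.001], [0.45, -0.893, 0.001], [0.001, -0.0, -1.0]]
contact_force: [-3.4, 2.5, 1.8]
gripper_width: 0.0243
```

Call:
play_rows(
  series=[
    [0.28,0,0,0,8],
    [0.28,0,0,0,16],
    [0.28,0,0,0,24],
    [0.28,0,0,0,32],
    [0.28,0,0,0,40],
  ],
)

```text
clock: 21.58
ee_pos: [0.602, -0.0432, 0.1502]
tool_rot: [[0.973, -0.23, 0.002], [-0.23, -0.973, 0.0], [0.002, -0.001, -1.0]]
contact_force: [-1.3, 4.2, 3.0]
gripper_width: 0.0239
```

Call:
play_rows(
  series=[
    [0.28,0,0,0,7],
    [0.28,0,0,0,14],
    [0.28,0,0,0,14],
    [0.28,0,0,0,14],
    [0.28,0,0,0,14],
  ],
)

```text
clock: 22.2
ee_pos: [0.6018, -0.0435, 0.149]
tool_rot: [[0.892, -0.453, 0.001], [-0.453, -0.892, 0.0], [0.001, -0.001, -1.0]]
contact_force: [0.7, 3.7, 3.8]
gripper_width: 0.0238
```

```bash
cat > key.py <<'E'
from h import *
s=readout.observe(); R=s["tool_rot"]; print(s["clock"],s["ee_pos"],"yaw",np.degrees(np.arctan2(R[1,0],R[0,0])),"tq",s["torque"],"F",s["contact_force"],s["gripper_width"],"q6",s["q"][5])
im,d,X=cloud("wrist"); S=sill(X); cv2.imwrite("pics/k.png",im)
m=(S[...,2]>.03)&(S[...,2]<.075)&(abs(S[...,0]-.165)<.025)&(abs(S[...,1])<.025)&(im.max(2)<60); q=S[m]
print("bow",len(q)); 
if len(q)>20: print(q.min(0),q.max(0),cv2.minAreaRect(q[:,:2].astype(np.float32)))
E
python3 key.py
```

```text
22.2 [ 0.60184885 -0.04347384  0.14904114] yaw -26.931767102998084 tq [ 0.62496901 -0.1146588   0.13573648] F [0.74757434 3.68324972 3.82611834] 0.023791424966938854 q6 1.9078535901088491
bow 4986
[ 0.1457935  -0.02499791  0.0301044 ] [0.18999449 0.02254361 0.07498008] ((0.17260266840457916, 0.0023886971175670624), (0.05199217051267624, 0.03709257021546364), 51.041080474853516)
```

Call:
play_rows(
  series=[
    [0.28,0,0,0,-5],
    [0.2,0,0,0,-10],
    [0,0,0,0,-10],
    [0,0,0,0,-10],
    [0,0,0,0,-10],
  ],
  squeeze=40,
)

```text
clock: 22.88
ee_pos: [0.6016, -0.0428, 0.1484]
tool_rot: [[0.956, -0.294, 0.0], [-0.294, -0.956, 0.001], [-0.0, -0.001, -1.0]]
contact_force: [0.7, 7.5, 4.4]
gripper_width: 0.0096
```

```bash
python3 key.py
```

```text
22.875 [ 0.60156499 -0.04277891  0.14841197] yaw -17.076562675356417 tq [ 1.72458138 -0.24935654  0.30328726] F [0.70239863 7.52389601 4.37780477] 0.009566795759977285 q6 1.7360268518911188
bow 3607
[ 0.14442608 -0.0178851   0.03002536] [0.18745071 0.01807756 0.07499173] ((0.16933825612068176, -0.0026285164058208466), (0.0431450791656971, 0.034350186586380005), 18.083757400512695)
```

Call:
play_rows(
  series=[
    [0,0,0,0,2],
    [0,0,0,0,4],
    [0,0,0,0,5],
    [0,0,0,0,5],
    [0,0,0,0,5],
  ],
)

```text
clock: 23.55
ee_pos: [0.6017, -0.0422, 0.1485]
tool_rot: [[0.927, -0.375, 0.0], [-0.375, -0.927, 0.002], [-0.0, -0.002, -1.0]]
contact_force: [1.8, 11.9, 4.7]
gripper_width: 0.0091
```

```bash
python3 key.py
```

```text
23.55 [ 0.60171021 -0.04223707  0.1485216 ] yaw -22.03899234981854 tq [ 2.42853206 -0.36906679  0.55148026] F [ 1.75443855 11.892383    4.74837328] 0.009112285934415754 q6 1.822960051060284
bow 3571
[ 0.1449768  -0.01756044  0.0301826 ] [0.18832705 0.01780897 0.07497876] ((0.1688915193080902, -0.0020040106028318405), (0.04403090849518776, 0.034007977694272995), 13.834927558898926)
```

Call:
play_rows(
  series=[
    [0,0,0,0,-8],
    [0,0,0,0,-15],
    [0,0,0,0,-15],
    [0.2,0,0,0,-15],
    [0.2,0,0,0,-15],
  ],
)

```text
clock: 24.22
ee_pos: [0.6014, -0.0438, 0.1481]
tool_rot: [[0.992, -0.124, -0.001], [-0.124, -0.992, -0.0], [-0.001, 0.0, -1.0]]
contact_force: [-0.6, -0.1, -0.7]
gripper_width: 0.0169
```

```bash
python3 key.py
```

```text
24.225 [ 0.60139021 -0.04375765  0.14806292] yaw -7.1387643776059715 tq [-0.02037648  0.01509781  0.03179728] F [-0.61866797 -0.09320351 -0.65120828] 0.016937244687795637 q6 1.5621497404605635
bow 3900
[ 0.1437236  -0.02188101  0.03011666] [0.18691244 0.02245235 0.07499207] ((0.1720835119485855, 0.003635236993432045), (0.042213983833789825, 0.0440615750849247), 57.315650939941406)
```

Call:
play_rows(
  series=[
    [0.2,2,0,5,0],
    [0.2,4,0,10,0],
    [0.2,4,0,10,0],
    [0,4,0,10,0],
    [0,4,0,10,0],
  ],
  squeeze=60,
)

```text
clock: 24.9
ee_pos: [0.6055, -0.0441, 0.1385]
tool_rot: [[0.992, -0.122, 0.0], [-0.122, -0.992, -0.0], [0.0, 0.0, -1.0]]
contact_force: [0.2, 0.6, -0.7]
gripper_width: 0.009
```

Call:
play_rows(
  series=[
    [0,0,0,0,0],
    [0,0,0,0,0],
    [0,-2,0,-4.5,0],
    [0,-4,0,-9,0],
    [0,-6.5,0,-14,0],
  ],
)

```text
clock: 25.52
ee_pos: [0.5989, -0.0433, 0.1529]
tool_rot: [[0.992, -0.122, 0.0], [-0.122, -0.992, 0.0], [0.0, -0.0, -1.0]]
contact_force: [0.3, -1.1, -0.3]
gripper_width: 0.0087
```

```bash
python3 key.py
```

```text
25.525 [ 0.59890218 -0.04325692  0.15288987] yaw -7.0259162033430504 tq [ 0.07505097 -0.02674365 -0.01063902] F [ 0.31566986 -1.1175583  -0.29605649] 0.008748019314034404 q6 1.5602970979827684
bow 2176
[ 0.16284031 -0.01752313  0.0384409 ] [0.18408679 0.01850869 0.07499103] ((0.17524726688861847, 0.0007149185985326767), (0.035950493067502975, 0.019542492926120758), 70.55843353271484)
```

Call:
play_rows(
  series=[
    [0,-3.5,0,-7.5,0],
    [0,-7,0,-15,0],
    [0,-10.5,0,-22.5,0],
    [0,-14,0,-30,0],
    [0,-19,0,-41,0],
  ],
)

```text
clock: 26.2
ee_pos: [0.5798, -0.0409, 0.1939]
tool_rot: [[0.992, -0.122, -0.0], [-0.122, -0.992, 0.0], [-0.0, -0.0, -1.0]]
contact_force: [-0.9, 0.3, -0.5]
gripper_width: 0.0094
```

Call:
play_rows(
  series=[
    [0,0,0,-20,0],
    [0,0,0,-45,0],
    [0,0,0,-70,0],
    [0,0,0,-85,0],
    [0,0,0,-85,0],
  ],
)

```text
clock: 26.82
ee_pos: [0.5803, -0.041, 0.2792]
tool_rot: [[0.992, -0.122, 0.002], [-0.122, -0.992, -0.0], [0.002, 0.0, -1.0]]
contact_force: [-0.2, -0.7, -0.6]
gripper_width: 0.0093
```

Run:
```python
from h import *
s=readout.observe(); print(s["clock"],s["ee_pos"],s["gripper_width"],s["contact_force"])
im,d,X=cloud("wrist"); im2,_,_=cloud("side"); S=sill(X)
np.savez("w10.npz",X=X,im=im)
cv2.imwrite("pics/k2.png",np.hstack([cv2.resize(im,(400,300)),cv2.resize(im2[80:290,180:390],(300,300))]))
m=(S[...,2]>.0)&(S[...,2]<.010)&(abs(S[...,1])<.088)&(S[...,0]>.01)&(S[...,0]<.125); q=S[m]; A=np.c_[q[:,:2],np.ones(len(q))]; print("cover",len(q),np.linalg.lstsq(A,q[:,2],rcond=None)[0])
m=(S[...,0]>.129)&(S[...,0]<.137)&(abs(S[...,1])<.012); q=S[m]; print("cam strip z",np.percentile(q[:,2],[10,50,90]) if len(q) else None)
m=(S[...,0]>.119)&(S[...,0]<.127)&(abs(S[...,1])<.03); q=S[m]; 
for y in np.arange(-.03,.03,.006):
    w=q[(q[:,1]>y)&(q[:,1]<y+.006)]; print(round(y,3),len(w),np.round(np.median(w[:,2]),4) if len(w) else None)
```

```text
26.825 [ 0.58031308 -0.04098939  0.27921405] 0.00928618520870554 [-0.19026605 -0.70241195 -0.61490541]
cover 8903 [ 0.00039771 -0.00059165  0.00484465]
cam strip z [0.02087478 0.02167646 0.02223469]
-0.03 13 0.005
-0.024 13 0.0049
-0.018 13 0.0046
-0.012 12 0.0049
-0.006 39 0.0121
-0.0 41 0.0117
0.006 20 0.0113
0.012 14 0.005
0.018 15 0.0054
0.024 14 0.0048
```

View pics/k2.png

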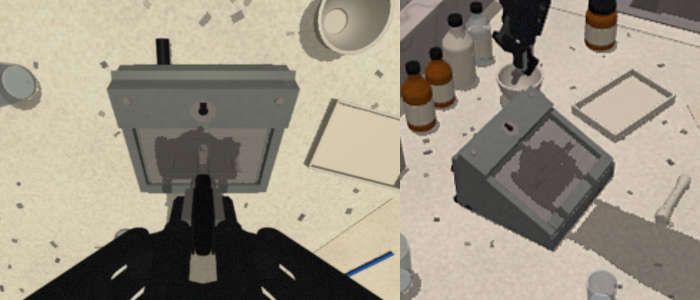

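The key is out, and the cam shows over the cover at the foot of the header (height 12 mm, y about 0). The keyhole is at (203,108) in the left panel and the tray is to the right. Next I carry the key to the tray.

Call:
play_rows(
  series=[
    [0,-8,50,0,-10],
    [0,-17,105,0,-20],
    [0,-26,160,0,-30],
    [0,-34,215,0,-40],
    [0,-42,265,0,-50],
  ],
)

```text
clock: 27.55
ee_pos: [0.5051, -0.3005, 0.2772]
tool_rot: [[0.728, 0.686, -0.001], [0.686, -0.728, 0.001], [-0.0, -0.002, -1.0]]
contact_force: [0.9, -0.2, -0.6]
gripper_width: 0.0091
```

Run:
```python
from h import *
s=readout.observe(); R=s["tool_rot"]; p=s["ee_pos"]; t=np.array([.5027,-.311,p[2]]); print(s["clock"],p,"yaw",np.degrees(np.arctan2(R[1,0],R[0,0])),"delta",(R.T@(t-p)*1000).round(1),s["gripper_width"])
```

```text
27.55 [ 0.50507089 -0.30048896  0.27718503] yaw 43.28360626922569 delta [-8.9  6.  -0. ] 0.009140371451190885
```

Call:
play_rows(
  series=[
    [0,-8,6,40,-8],
    [0,-8,6,90,-16],
    [0,-8,6,140,-25],
    [0,-8,6,185,-25],
    [0,-8,6,205,-25],
  ],
)

```text
clock: 28.18
ee_pos: [0.5028, -0.3076, 0.0695]
tool_rot: [[0.375, 0.927, -0.004], [0.927, -0.375, 0.003], [0.001, -0.005, -1.0]]
contact_force: [0.0, -0.1, -1.1]
gripper_width: 0.0089
```

Call:
play_rows(
  series=[
    [0,0,0,10,0],
    [0,0,0,18,0],
    [0,0,0,24,0],
    [0,-2,0,30,0],
    [0,-4,0,35,0],
  ],
  squeeze=20,
)

```text
clock: 28.8
ee_pos: [0.5056, -0.3152, 0.0435]
tool_rot: [[0.375, 0.927, 0.009], [0.927, -0.375, -0.007], [-0.003, 0.011, -1.0]]
contact_force: [2.2, -9.4, 39.4]
gripper_width: 0.0089
```

Call:
play_rows(
  series=[
    [0,2,0,-5,0],
    [0,2,0,-6,0],
    [0.3,2,0,-6,0],
    [0.3,2,0,-6,0],
    [0.3,2,0,-6,0],
  ],
)

```text
clock: 29.42
ee_pos: [0.5035, -0.3104, 0.0441]
tool_rot: [[0.375, 0.927, -0.0], [0.927, -0.375, 0.0], [0.0, -0.0, -1.0]]
contact_force: [-0.9, 0.0, 1.2]
gripper_width: 0.0256
```

Call:
play_rows(
  series=[
    [0.3,0,0,0,0],
    [0.3,0,0,-30,0],
    [0.3,0,0,-80,0],
    [0.3,0,0,-130,0],
    [0.3,0,0,-180,0],
  ],
)

```text
clock: 30.05
ee_pos: [0.5034, -0.3104, 0.2261]
tool_rot: [[0.375, 0.927, -0.0], [0.927, -0.375, -0.0], [-0.0, 0.0, -1.0]]
contact_force: [0.4, -0.6, -0.2]
gripper_width: 0.0258
```

Run:
```python
from h import *
s=readout.observe(); print(s["clock"],s["ee_pos"],s["gripper_width"],s["contact_force"])
im,d,X=cloud("wrist"); im2,_,X2=cloud("side"); im3,_,_=cloud("top")
cv2.imwrite("pics/end.png",np.hstack([cv2.resize(im,(400,300)),cv2.resize(im2,(400,300))]))
m=(im.max(2)<60)&(np.hypot(X[...,0]-.4967,X[...,1]+.3257)<.11)&(X[...,2]<.08)&(X[...,2]>-.01); q=X[m]
print("key",len(q),q.min(0),q.max(0),cv2.minAreaRect(q[:,:2].astype(np.float32)))
```

```text
30.05 [ 0.50338339 -0.31043458  0.22606919] 0.025771711091549444 [ 0.35100123 -0.6339005  -0.2261208 ]
key 305 [ 0.39965749 -0.39579504 -0.00199658] [ 0.50845174 -0.30752353  0.04116291] ((0.46392032504081726, -0.3362652063369751), (0.10377093404531479, 0.08441095799207687), 23.818445205688477)
```

View pics/end.png

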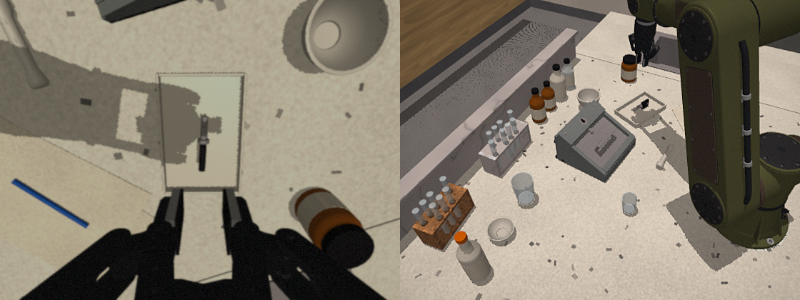

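The key lies well inside the tray at (204,145) in the left panel. The box is closed, and the beakers, dish and mortar are standing in the side view. I'll compare the start and end views numerically, then hand in.

Run:
```python
from h import *
a=np.load("side0.npz"); im,d,X=cloud("side")
for n,(u,v) in dict(beaker=(172,262),small=(320,285),mortar=(264,137),dish=(141,322)).items():
    D=cv2.absdiff(a["im"],im)[v-22:v+22,u-22:u+22]; print(n,D.mean().round(2))
S=sill(X); m=(S[...,2]>0)&(S[...,2]<.010)&(abs(S[...,1])<.085)&(S[...,0]>.015)&(S[...,0]<.12); q=S[m]; A=np.c_[q[:,:2],np.ones(len(q))]; print("cover",len(q),np.linalg.lstsq(A,q[:,2],rcond=None)[0])
s=readout.observe(); print(s["clock"],s["contact_force"])
print(ticket.close_job())
```

```text
beaker 8.68
small 9.45
mortar 8.91
dish 8.67
cover 1919 [0.00068882 0.00024115 0.00567805]
30.25 [-0.60912977 -0.48760334 -1.72272769]
the job is handed in; nothing more can be done
None
```

The job is handed in at about 30 s of the 72 s allowed. The cover is seated and locked, and the key is lying in the tray.

- **Cover:** I turned the key to about 80° to swing the cam clear. I then tilted the cover against the header, slid its near edge under the lip with the far edge raised about 18 mm, and pivoted it down. The last plane fit showed it flat on its seat to within about 0.1°, at the seat's height.
- **Lock:** I turned the key back to its stop and drew it out along the lock's axis. The wrist camera then showed the cam over the cover, about 12 mm above the seat and near the middle.
- **Key:** It is well inside the tray walls, but its bow appears to rest on its narrow edge (top about 41 mm high) rather than on its flat side. The wrist force reached about 39 N while I was pressing the key down there, so I backed off before letting go. That is below the 120 N wrist limit; the 40 N limit applies to the arm or gripper body, which was not what was pressing.
- **Beakers, mortar and dish:** They look unmoved in the last side view. The before-and-after picture differences around them were small and even (8.7 to 9.5 grey levels), which I take to be image noise, though I did not measure that separately.

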